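# Press the sunken calibration key of the bench scale

### The arm

A 6-joint arm with a two-finger parallel gripper is mounted at the origin on a cart in front of the work surface, level with it; the furniture and walls round the work are solid. World frame = base frame: x ahead of the robot, y to its left, z up, the work surface at z = 0. Lengths are in m, angles in rad, forces in N, time in s.
With the tool pointing down it reaches from about 0.25 to 0.725 m from the base axis. Payload 4 kg.
Tool frame: the origin (TCP) lies midway between the tips of the shut fingers; the grasp point (between the pads) lies bot.tcp_to_grasp behind it (bot.tcp_to_grasp is the distance from the TCP to the grasp point, in m); z points along the fingers, y is the line along which they close (so a half turn about z gives the same grasp; the last joint's range is limited). The gripper opens to 85 mm and grips with 20 to 120 N. Pads are 22 mm wide; open, the fingers measure 114 mm over their backs; the gripper's body (76 mm by 85 mm) begins 54 mm behind the grasp point. The pads swing forward as they close: fully open they stand 13 mm farther back than shut.
Start: joints at [1.316, 0.241, 0.005, 1.335, 0, 1.571], TCP at [0.126, 0.484, 0.231] pointing down, gripper open.
Joint ranges: [-2.72, 2.72], [-1.05, 1.87], [-1.09, 1.28], [-1.99, 2.15], [-1.42, 1.44], [-3.14, 3.14]. Speed limits (rad/s): [2.79, 2.79, 3.14, 3.14, 3.14, 3.14].

### API

Orientations are given as a unit quaternion [x, y, z, w].
In Python, from workcell import readout, camera, bot gives the robot as it stands. The module is installed in compiled form; this text tells all that it offers.
- The arm moves only by the tool jog_arm, never from a script. Its argument "motion" is a list of rows, each an object of numbers: "x", "y", "z": the shift along the tool's x, y, z in mm; "spin": the turn about the tool's z in degrees; "fingers": the closure, from -1 (fully open) to 1 (shut). A call has 1 to 8 rows; each row is the pose to reach, as a shift and turn from the pose commanded when the call began, along the tool's axes at that moment; what a row does not reach only later rows make up. A row lasts 1/8 s, in which the tool goes at most 62.5 mm and 10.7 degrees, less where a joint would pass 70% of its speed; a pose out of reach is approached as far as the arm can. A call with a gripper value outside its range is refused whole. The fingers move at their own pace and stop on an object; the grip force is fixed at half the most. Time passes only in rows, so rows that repeat a pose let the fingers close. It gives the time, the measured TCP pose, the force, the opening and the grip force at its end, in the units of the state.
- readout.get_obs(): the state, without advancing time (a new reading comes with each control period).
- camera(name): name is "scene" or "top"; returns a dict with "pixels" (480x640x3 uint8, red, green, blue), "K" (3x3 intrinsics, pixels), "rvec" (rotation vector, rad) and "tvec" (3), from world to camera coordinates, as OpenCV has them. Camera axes: x right, y down, z forward; pixel columns grow to the right and rows downward; lengths in m; the calibration is good to about 2 mm. A picture is of the moment at which its call begins. There is no depth.
- bot.job_done(): hands the job in; it is judged then, once.
The state is a dict: "clock": time; "joint_pos": joint angles; "joint_vel": joint speeds; "tau": joint torques, N m; "eef_pos": TCP position; "tool_rot": TCP orientation; "ft_force": force on the tool from outside, world axes, zero at the start; "ft_torque": the same for the moment, N m; "grip_width": finger opening in m; "grasp_force": force on a finger pad.
Only numpy, scipy, OpenCV 4.12 (cv2) and the standard library are available. Lean on these libraries where they do the work, as an engineer would, in place of code of your own. Each camera call takes 0.05 s, during which the arm holds its last target. There are 200 camera calls.

### The job

Calibrate the bench scale: using only the fingertips, push its small sliding cover fully open by the yellow ridge, reach into the well beneath and press the sunken red key all the way down, hold it there for about half a second and let it spring back up, then push the cover fully shut again. Do not lift, tilt or shift the scale, and leave the things standing around it undisturbed.

Things in the scene. Friction and masses are not known exactly. Their poses are not given: they have to be found in the camera images.
- scale: white bench scale, about 2.2 kg, loose on rubber feet, 215 mm (x) by 240 mm (y). Origin: centre of its underside; +x points from its console (robot's side, flat top at 42 mm, x -105 to -5 mm) to its steel pan (top 51 mm), z up. In the console at x -55, y +70 mm is the well; a blue cover, nearly or fully shut at first, slides over it along y between rails 6 mm high, 63 mm apart. Flat display on the -y half.
- cover (a joint): travel of the cover in m: 0 fully shut (over the well), 0.060 fully open, moving along the scale's -y axis; stays where it is left, about 1.2 N of friction, stops at both ends
- cover_ridge (a point): centre of the top edge of the yellow ridge across the middle of the blue cover. The cover is a 61x60 mm plate whose top lies 12.5 mm below this point; the ridge is 50 mm long (scale's x), 8 mm thick (scale's y) and stands 12.5 mm above the plate. Axes as the scale's. Push on the ridge's side.
- well_mouth (a point): centre of the well's round mouth, in the plane of the console's top, 42 mm above the scale's underside. The well is vertical, 48 mm wide and 24 mm deep, the red key at its bottom. Axes as the scale's.
- key (a joint): travel of the red key in m: 0 up, 0.005 fully down; it springs back up by itself; about 1.2 N to start, 4.2 N fully down
- key_top (a point): centre of the top of the round red key, 28 mm in diameter, which with the key up lies 14 mm below the well's mouth. It moves straight down when pressed.
- tape: roll of beige masking tape lying flat, 98 mm across, 25 mm high; loose, origin at the centre of its underside; to be left alone
- tile: orange clay tile, 60x86x8 mm, lying flat; loose, origin at the centre of its underside; to be left alone
- slip_brush: white shaving brush with a red foot, 36 mm across, 92 mm tall, standing; loose, origin at the centre of its underside; to be left alone
- fish: small grey clay fish plaque, 40x75x9 mm, lying flat; loose, origin at the centre of its underside; to be left alone

How it is judged:
By the outcome, as a careful person would: the job done as asked, in the order asked, and still so for the second after the job is handed in, with the robot touching nothing.
It also fails if it takes over 58 s, if anything falls off the work surface, if the arm or the gripper's body presses on something with over 40 N, if the wrist force passes 120 N, or if a joint passes its speed limit or range.

## Working session

There is one attempt and no reset: what is moved stays moved. The work goes in short steps, Python scripts to look and compute and a tool call to move; the robot and the scene stay as the last step left them, time stands still between calls to the robot, and variables do not carry over. Pictures are saved under pics/ and viewed, at most 10 in all, crops included, and the job is handed in when it is done.

Besides the shell and the picture viewer there is one more tool, called after "Request:" as name(argument=value, ...) on one line, values as JSON. jog_arm: Moves the arm, as the interface text tells. Its arguments: {"type":"object","properties":{"motion":{"type":"array"}},"required":["motion"]}

```bash
mkdir -p pics; python3 - <<'E'
from workcell import readout,camera,bot
import cv2
for n in("scene","top"):
    c=camera(n); cv2.imwrite(f"pics/{n}0.png",c["pixels"][:,:,::-1])
    print(n,c["K"],c["rvec"],c["tvec"])
o=readout.get_obs();print(o["clock"],o["eef_pos"],o["tool_rot"],o["grip_width"],bot.tcp_to_grasp)
E
```

```text
scene [[434.82016997   0.         322.05454773]
 [  0.         434.82016997 239.81933228]
 [  0.           0.           1.        ]] [ 1.89588567 -0.99513331  0.58943022] [-0.23814482  0.28205335  0.89351702]
top [[460.83726594   0.         326.04058047]
 [  0.         460.83726594 239.60454561]
 [  0.           0.           1.        ]] [ 2.21042217 -1.99066291  0.22466698] [-0.01514467  0.50833108  0.99595449]
0.1 [0.12588205 0.48330205 0.2305017 ] [ 1.27063306e-01  9.91894153e-01 -9.44456854e-04 -1.19484542e-04] 0.08540107410626169 0.0187
```

View pics/scene0.png

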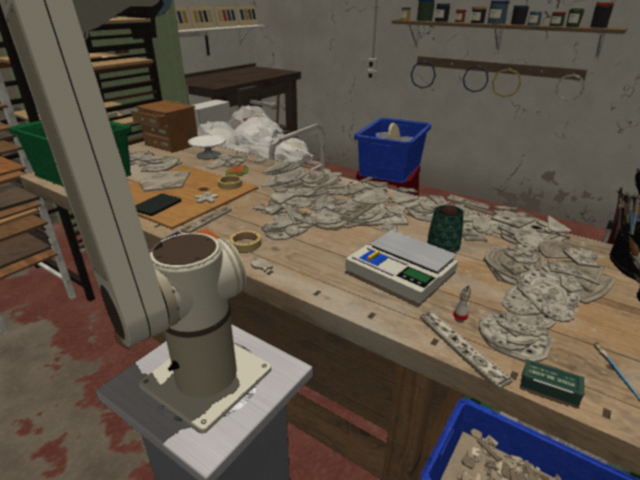

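View pics/top0.png

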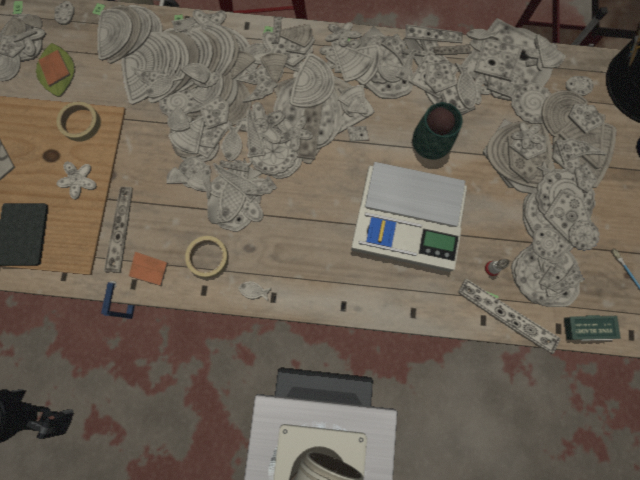

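The top view shows the scale at about (410,215), with the blue cover and yellow ridge at (381,231) and the brush at (492,267). The gripper is at the far lower left. I'll enlarge the scale.

```bash
python3 - <<'E'
import cv2
a=cv2.imread("pics/top0.png")[155:280,340:510]
cv2.imwrite("pics/crop0.png",cv2.resize(a,None,fx=4.7,fy=4.7,interpolation=cv2.INTER_CUBIC))
E
```

```text
(no output)
```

View pics/crop0.png

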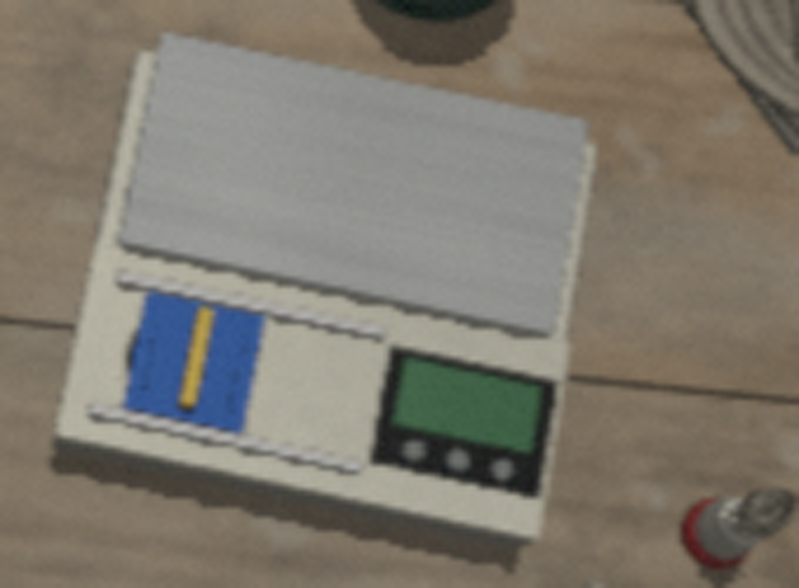

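```bash
cat > h.py <<'E'
import numpy as np,cv2
from workcell import camera
def ray(cam,px,z):
    R=cv2.Rodrigues(np.array(cam["rvec"],float))[0];t=np.ravel(cam["tvec"])
    p=cv2.undistortPoints(np.array(px,float).reshape(-1,1,2),cam["K"],None).reshape(-1,2)
    d=np.c_[p,np.ones(len(p))]@R; C=-R.T@t
    return C+d*((z-C[2])/d[:,2])[:,None]
E
python3 - <<'E'
from h import *
c=camera("top"); np.set_printoptions(precision=4,suppress=True)
f=lambda l,z:ray(c,np.array(l,float)/4.7+[340-.4,155-.4],z)
b=f([(58,437),(540,540)],.042); cv=f([(147,292),(264,315),(243,432),(127,408)],.045); r=f([(205,307),(188,407)],.0575)
rl=f([(120,275),(382,332),(90,410),(360,467)],.048); p=f([(163,35),(585,120),(553,333),(120,243)],.051)
bd=f([(140,52),(595,145)],.042)
yv=b[0]-b[1]; print("width",np.linalg.norm(yv)); yaw=np.arctan2(-yv[0],yv[1]);print("yaw",yaw, [np.arctan2(-v[0],v[1]) for v in (p[0]-p[1],p[3]-p[2],rl[0]-rl[1],rl[2]-rl[3])])
yaw=np.mean([yaw]+[np.arctan2(-v[0],v[1]) for v in (p[0]-p[1],p[3]-p[2])])
R=np.array([[np.cos(yaw),-np.sin(yaw)],[np.sin(yaw),np.cos(yaw)]])
O=b[:,:2].mean(0)-R@[-.106,0]; print("O",O,"yaw",yaw)
for n,q in dict(b=b,cv=cv,r=r,rl=rl,p=p,bd=bd).items(): print(n,((q[:,:2]-O)@R*1000).round(1).tolist())
print("well",O+R@[-.055,.07])
print("brush foot",ray(c,[[340+712/4.7,155+540/4.7]],0.0))
E
```

```text
width 0.23912175970608182
yaw -0.11018115087911193 [np.float64(-0.10592662999922388), np.float64(-0.10830795872180277), np.float64(-0.1173805798952814), np.float64(-0.10827974610894933)]
O [ 0.59   -0.1534] yaw -0.10813857986671287
b [[-105.8, 119.6], [-106.2, -119.6]]
cv [[-25.0, 91.0], [-24.3, 32.1], [-84.8, 31.6], [-85.0, 89.4]]
r [[-30.1, 62.4], [-81.2, 61.2]]
rl [[-20.2, 105.9], [-21.4, -26.1], [-90.5, 107.0], [-90.5, -26.9]]
p [[107.5, 109.0], [108.0, -107.2], [-4.9, -108.0], [-4.9, 109.2]]
bd [[99.7, 118.5], [99.6, -116.3]]
well [ 0.5428 -0.0779]
brush foot [[ 0.4874 -0.3597  0.    ]]
```

Request:
jog_arm(motion=[{"x":-60,"y":-46,"spin":-8.4,"fingers":1},{"x":-120,"y":-92,"spin":-8.4,"fingers":1},{"x":-180,"y":-138,"spin":-8.4,"fingers":1},{"x":-225,"y":-173,"spin":-8.4,"fingers":1},{"x":-270,"y":-207,"spin":-8.4,"fingers":1},{"x":-315,"y":-242,"spin":-8.4,"fingers":1},{"x":-360,"y":-276,"spin":-8.4,"fingers":1},{"x":-400,"y":-307,"spin":-8.4,"fingers":1}])

```text
validation failed for argument at $.mo...
```

Request:
jog_arm(motion=[{"x":-45,"y":-35,"z":0,"spin":-8.4,"fingers":1},{"x":-90,"y":-70,"z":0,"spin":-8.4,"fingers":1},{"x":-135,"y":-104,"z":0,"spin":-8.4,"fingers":1},{"x":-180,"y":-138,"z":0,"spin":-8.4,"fingers":1},{"x":-225,"y":-173,"z":0,"spin":-8.4,"fingers":1},{"x":-270,"y":-207,"z":0,"spin":-8.4,"fingers":1},{"x":-315,"y":-242,"z":0,"spin":-8.4,"fingers":1},{"x":-360,"y":-276,"z":0,"spin":-8.4,"fingers":1}])

```text
clock: 1.15
eef_pos: [0.4056, 0.1244, 0.2313]
tool_rot: [0.054, 0.999, 0.0, 0.0]
ft_force: [0.7, 1.1, -0.4]
grip_width: 0.0001
grasp_force: 0.0
```

Request:
jog_arm(motion=[{"x":-40,"y":-41,"z":0,"spin":0,"fingers":1},{"x":-80,"y":-82,"z":30,"spin":0,"fingers":1},{"x":-120,"y":-124,"z":70,"spin":0,"fingers":1},{"x":-159,"y":-165,"z":110,"spin":0,"fingers":1},{"x":-159,"y":-165,"z":150,"spin":0,"fingers":1},{"x":-159,"y":-165,"z":160,"spin":0,"fingers":1},{"x":-159,"y":-165,"z":160,"spin":0,"fingers":1}])

```text
clock: 2.02
eef_pos: [0.5442, -0.0546, 0.071]
tool_rot: [0.054, 0.999, 0.0, -0.001]
ft_force: [0.6, 0.2, 0.9]
grip_width: 0.0
grasp_force: 0.0
```

```bash
cat >> h.py <<'E'
from workcell import readout
O=np.array([.590,-.1534]);yaw=-.1081
R=np.array([[np.cos(yaw),-np.sin(yaw)],[np.sin(yaw),np.cos(yaw)]])
def S(p): return ((np.asarray(p)[...,:2]-O)@R*1000).round(1)
E
python3 - <<'E'
from h import *
o=readout.get_obs();print(S(o["eef_pos"]),o["eef_pos"],o["ft_force"])
a=camera("top")["pixels"][:,:,::-1][155:280,340:510]
b=camera("scene")["pixels"][:,:,::-1][205:305,330:475]
cv2.imwrite("pics/c1.png",np.hstack([cv2.resize(a,(400,294),interpolation=2),cv2.resize(b,(400,294),interpolation=2)]))
E
```

```text
[-56.2  93.2] [ 0.54415968 -0.05463633  0.07101979] [0.63302521 0.20267435 0.85197783]
```

View pics/c1.png

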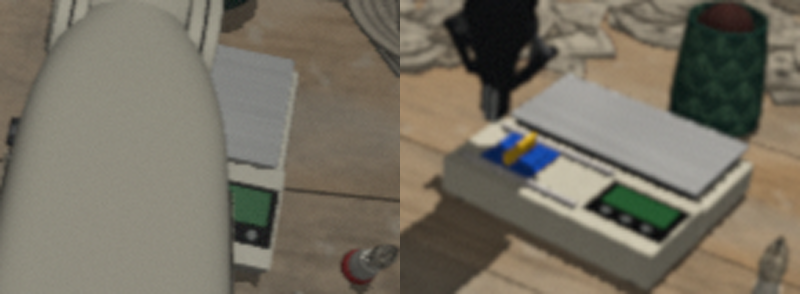

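The left half shows the arm covering the cover in the top view. In the right half (scene camera), the closed fingertips end at about scene pixel (364,245), behind the ridge at about (373,256). I'll check both against their projections.

```bash
python3 - <<'E'
from h import *
c=camera("scene")
W=lambda x,y,z:[*(O+R@[x/1e3,y/1e3]),z]
P=np.array([W(-56.2,93.2,.071),W(-55,61.5,.0575),W(-105,120,.042),W(-105,-120,.042),W(-30,61.5,.0575),W(-80,61.5,.0575)])
q=cv2.projectPoints(P,np.array(c["rvec"],float),np.array(c["tvec"],float),c["K"],None)[0][:,0]
print(np.c_[q,(q[:,0]-330)*400/145+400,(q[:,1]-205)*2.94].round(1))
E
```

```text
[[362.8 245.7 490.5 119.7]
 [372.  253.5 516.  142.6]
 [344.3 258.  439.4 155.9]
 [420.1 291.5 648.5 254.4]
 [377.1 250.  530.  132.4]
 [366.8 257.  501.6 153. ]]
```

Request:
jog_arm(motion=[{"x":-1,"y":0,"z":10,"spin":0,"fingers":1},{"x":-1,"y":0,"z":20,"spin":0,"fingers":1},{"x":-1,"y":-3,"z":20,"spin":0,"fingers":1},{"x":-1,"y":-6,"z":20,"spin":0,"fingers":1},{"x":-1,"y":-9,"z":20,"spin":0,"fingers":1},{"x":-1,"y":-12,"z":20,"spin":0,"fingers":1}])

```text
clock: 2.92
eef_pos: [0.545, -0.0676, 0.0515]
tool_rot: [0.054, 0.999, -0.0, 0.0]
ft_force: [-0.2, 0.0, -0.1]
grip_width: -0.0002
grasp_force: 0.0
```

Request:
jog_arm(motion=[{"x":0,"y":-5,"z":0,"spin":0,"fingers":1},{"x":0,"y":-10,"z":0,"spin":0,"fingers":1},{"x":0,"y":-14,"z":0,"spin":0,"fingers":1},{"x":0,"y":-18,"z":0,"spin":0,"fingers":1},{"x":0,"y":-22,"z":0,"spin":0,"fingers":1},{"x":0,"y":-26,"z":0,"spin":0,"fingers":1},{"x":0,"y":-30,"z":0,"spin":0,"fingers":1},{"x":0,"y":-34,"z":0,"spin":0,"fingers":1}])

```text
clock: 3.92
eef_pos: [0.5411, -0.1013, 0.0514]
tool_rot: [0.054, 0.999, -0.0, 0.0]
ft_force: [-0.0, 0.6, 2.2]
grip_width: -0.0001
grasp_force: 0.8
```

```bash
python3 - <<'E'
from h import *
o=readout.get_obs();print(S(o["eef_pos"]),o["ft_force"])
b=camera("scene")["pixels"][:,:,::-1][205:305,330:475]
cv2.imwrite("pics/c2.png",cv2.resize(b,(725,500),interpolation=2))
E
```

```text
[-54.2  46.6] [-1.40537274e-03  5.94738220e-01  2.24233850e+00]
```

View pics/c2.png

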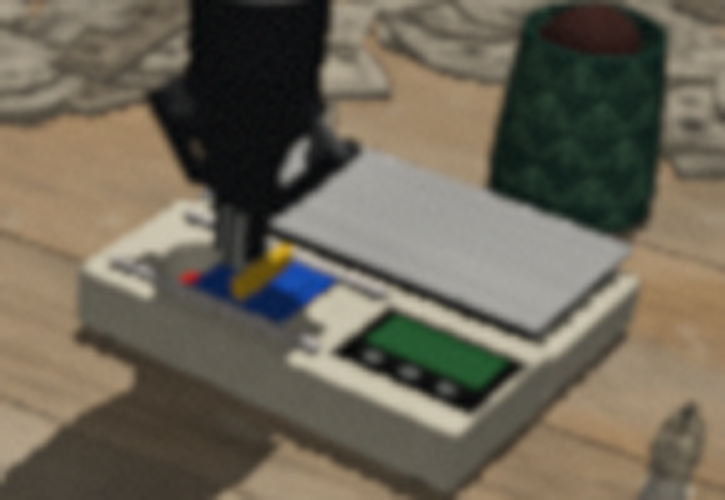

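The tips are against the yellow ridge, centred near crop pixel (263,270), and the cover has slid partly open. The red key shows at crop pixel (190,278). I'll raise 2 mm and keep pushing.

Request:
jog_arm(motion=[{"x":0,"y":-2,"z":-2,"spin":0,"fingers":1},{"x":0,"y":-5,"z":-2,"spin":0,"fingers":1},{"x":0,"y":-8,"z":-2,"spin":0,"fingers":1},{"x":0,"y":-11,"z":-2,"spin":0,"fingers":1},{"x":0,"y":-13,"z":-2,"spin":0,"fingers":1}])

```text
clock: 4.6
eef_pos: [0.5398, -0.114, 0.0534]
tool_rot: [0.054, 0.999, 0.0, 0.0]
ft_force: [-0.3, 1.7, 0.7]
grip_width: -0.0003
grasp_force: 0.6
```

Request:
jog_arm(motion=[{"x":0,"y":-1.5,"z":0,"spin":0,"fingers":1},{"x":0,"y":-3,"z":0,"spin":0,"fingers":1},{"x":0,"y":-4,"z":0,"spin":0,"fingers":1}])

```text
clock: 4.97
eef_pos: [0.5393, -0.118, 0.0533]
tool_rot: [0.054, 0.999, 0.0, -0.0]
ft_force: [-0.4, 1.1, 1.4]
grip_width: -0.0
grasp_force: 0.6
```

Request:
jog_arm(motion=[{"x":0,"y":-1,"z":0,"spin":0,"fingers":1},{"x":0,"y":-2,"z":0,"spin":0,"fingers":1}])

```text
clock: 5.22
eef_pos: [0.5391, -0.1199, 0.0533]
tool_rot: [0.054, 0.999, 0.0, 0.0]
ft_force: [0.3, 1.5, 1.0]
grip_width: -0.0
grasp_force: 0.6
```

Request:
jog_arm(motion=[{"x":0,"y":-1,"z":0,"spin":0,"fingers":1},{"x":0,"y":-2,"z":0,"spin":0,"fingers":1}])

```text
clock: 5.48
eef_pos: [0.5388, -0.122, 0.0533]
tool_rot: [0.054, 0.999, 0.0, 0.0]
ft_force: [0.4, 1.3, 1.2]
grip_width: 0.0001
grasp_force: 0.6
```

Request:
jog_arm(motion=[{"x":0,"y":-1,"z":0,"spin":0,"fingers":1}])

```text
clock: 5.6
eef_pos: [0.5387, -0.1229, 0.0533]
tool_rot: [0.054, 0.999, 0.0, -0.0]
ft_force: [0.0, 1.5, 1.2]
grip_width: 0.0005
grasp_force: 0.6
```

Request:
jog_arm(motion=[{"x":0,"y":-1,"z":0,"spin":0,"fingers":1},{"x":0,"y":-2,"z":0,"spin":0,"fingers":1}])

```text
clock: 5.85
eef_pos: [0.5385, -0.1249, 0.0533]
tool_rot: [0.054, 0.999, -0.0, -0.0]
ft_force: [-0.1, 0.6, 0.8]
grip_width: 0.0004
grasp_force: 0.6
```

Request:
jog_arm(motion=[{"x":0,"y":-1,"z":0,"spin":0,"fingers":1}])

```text
clock: 5.98
eef_pos: [0.5384, -0.1259, 0.0533]
tool_rot: [0.054, 0.999, 0.0, -0.0]
ft_force: [0.4, 0.3, 0.6]
grip_width: -0.0001
grasp_force: 0.6
```

Request:
jog_arm(motion=[{"x":0,"y":-1,"z":0,"spin":0,"fingers":1}])

```text
clock: 6.1
eef_pos: [0.5382, -0.1269, 0.0533]
tool_rot: [0.054, 0.999, 0.0, -0.0]
ft_force: [-1.1, 1.0, 0.6]
grip_width: -0.0003
grasp_force: 0.6
```

Request:
jog_arm(motion=[{"x":0,"y":-1,"z":0,"spin":0,"fingers":1}])

```text
clock: 6.22
eef_pos: [0.5382, -0.1272, 0.0533]
tool_rot: [0.054, 0.999, 0.001, 0.0]
ft_force: [0.2, 6.1, 0.8]
grip_width: 0.0003
grasp_force: 2.2
```

Request:
jog_arm(motion=[{"x":0,"y":-1,"z":0,"spin":0,"fingers":1}])

```text
clock: 6.35
eef_pos: [0.5382, -0.1274, 0.0533]
tool_rot: [0.054, 0.999, 0.002, 0.0]
ft_force: [0.9, 7.0, 1.7]
grip_width: -0.0001
grasp_force: 3.7
```

```bash
python3 - <<'E'
from h import *
o=readout.get_obs();print(S(o["eef_pos"]),o["ft_force"])
c=camera("scene");b=c["pixels"][:,:,::-1][205:305,330:475]
W=lambda x,y,z:[*(O+R@[x/1e3,y/1e3]),z]
P=np.array([W(-30,10,.0575),W(-80,10,.0575),W(-105,120,.042),W(-105,-120,.042)])
q=cv2.projectPoints(P,np.array(c["rvec"],float),np.array(c["tvec"],float),c["K"],None)[0][:,0]
print(((q-[330,205])*5).round())
cv2.imwrite("pics/c3.png",cv2.resize(b,(725,500),interpolation=2))
E
```

```text
[-54.3  20.3] [0.89885943 7.01045847 1.74028838]
[[313. 257.]
 [263. 293.]
 [ 71. 265.]
 [450. 433.]]
```

View pics/c3.png

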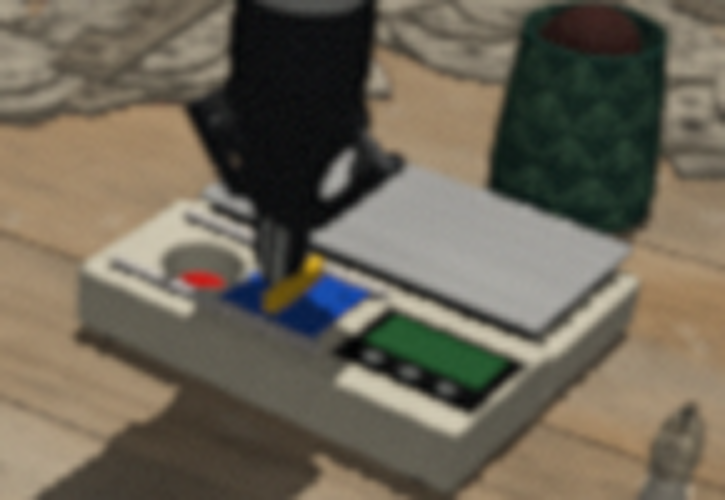

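The cover is fully open: the force rose to 7 N at the stop, and the ridge at about (293,285) matches the prediction for full travel. The well and red key are exposed at (203,278). The scale hasn't moved. Next I'll go over the well.

Request:
jog_arm(motion=[{"x":0,"y":4,"z":0,"spin":0,"fingers":1},{"x":0,"y":6,"z":-20,"spin":0,"fingers":1},{"x":0,"y":25,"z":-22,"spin":0,"fingers":1},{"x":0.5,"y":51,"z":-22,"spin":0,"fingers":1},{"x":0.5,"y":51,"z":-10,"spin":0,"fingers":1},{"x":0.5,"y":51,"z":5,"spin":0,"fingers":1},{"x":0.5,"y":51,"z":15,"spin":0,"fingers":1},{"x":0.5,"y":51,"z":20,"spin":0,"fingers":1}])

```text
clock: 7.4
eef_pos: [0.5422, -0.0785, 0.0318]
tool_rot: [0.055, 0.999, 0.0, -0.001]
ft_force: [-0.8, 0.5, -0.1]
grip_width: 0.0001
grasp_force: 0.0
```

```bash
python3 - <<'E'
from h import *
o=readout.get_obs();print(S(o["eef_pos"]),o["eef_pos"],o["ft_force"])
b=camera("scene")["pixels"][:,:,::-1][205:305,330:475]
cv2.imwrite("pics/c4.png",cv2.resize(b,(725,500),interpolation=2))
E
```

```text
[-55.6  69.3] [ 0.54215108 -0.07850594  0.03181294] [-0.75152811  0.514975   -0.10704269]
```

View pics/c4.png

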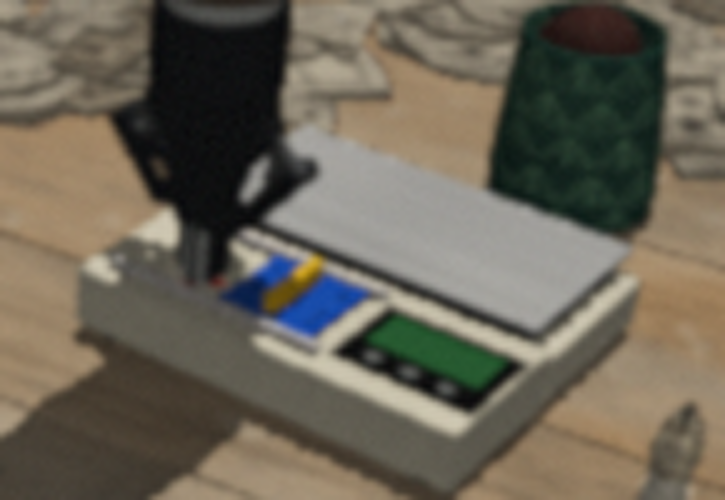

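The tips are inside the well over the key, around (210,275), and the cover is still open. Pressing in small steps.

Request:
jog_arm(motion=[{"x":0,"y":0,"z":2,"spin":0,"fingers":1},{"x":0,"y":0,"z":4,"spin":0,"fingers":1},{"x":0,"y":0,"z":5,"spin":0,"fingers":1},{"x":0,"y":0,"z":6,"spin":0,"fingers":1}])

```text
clock: 7.95
eef_pos: [0.5433, -0.0782, 0.0276]
tool_rot: [0.054, 0.999, -0.0, 0.0]
ft_force: [-0.1, -0.4, 1.9]
grip_width: 0.0002
grasp_force: 0.6
```

Request:
jog_arm(motion=[{"x":0,"y":0,"z":1,"spin":0,"fingers":1},{"x":0,"y":0,"z":2,"spin":0,"fingers":1}])

```text
clock: 8.2
eef_pos: [0.5433, -0.0782, 0.0256]
tool_rot: [0.054, 0.999, -0.0, 0.0]
ft_force: [0.3, 0.2, 2.1]
grip_width: 0.0001
grasp_force: 1.2
```

Request:
jog_arm(motion=[{"x":0,"y":0,"z":1,"spin":0,"fingers":1}])

```text
clock: 8.32
eef_pos: [0.5433, -0.0781, 0.0246]
tool_rot: [0.054, 0.999, -0.0, 0.0]
ft_force: [-0.6, -0.2, 2.8]
grip_width: -0.0001
grasp_force: 1.6
```

Request:
jog_arm(motion=[{"x":0,"y":0,"z":1,"spin":0,"fingers":1}])

```text
clock: 8.45
eef_pos: [0.5433, -0.0781, 0.0235]
tool_rot: [0.054, 0.999, -0.0, 0.0]
ft_force: [-0.6, -0.6, 3.9]
grip_width: -0.0
grasp_force: 1.9
```

Request:
jog_arm(motion=[{"x":0,"y":0,"z":1,"spin":0,"fingers":1}])

```text
clock: 8.57
eef_pos: [0.5434, -0.0781, 0.0229]
tool_rot: [0.054, 0.999, -0.0, 0.0]
ft_force: [-3.5, 0.6, 11.2]
grip_width: -0.0003
grasp_force: 5.7
```

Request:
jog_arm(motion=[{"x":0,"y":0,"z":0,"spin":0,"fingers":1},{"x":0,"y":0,"z":0,"spin":0,"fingers":1},{"x":0,"y":0,"z":0,"spin":0,"fingers":1},{"x":0,"y":0,"z":0,"spin":0,"fingers":1},{"x":0,"y":0,"z":-8,"spin":0,"fingers":1},{"x":0,"y":0,"z":-25,"spin":0,"fingers":1},{"x":0,"y":0,"z":-50,"spin":0,"fingers":1},{"x":0,"y":0,"z":-55,"spin":0,"fingers":1}])

```text
clock: 9.57
eef_pos: [0.5442, -0.0782, 0.0787]
tool_rot: [0.054, 0.999, -0.0, 0.001]
ft_force: [0.3, -0.7, -0.4]
grip_width: 0.0
grasp_force: 0.0
```

Request:
jog_arm(motion=[{"x":0,"y":-30,"z":0,"spin":0,"fingers":1},{"x":0,"y":-60,"z":0,"spin":0,"fingers":1},{"x":0,"y":-80,"z":0,"spin":0,"fingers":1},{"x":0,"y":-80,"z":12,"spin":0,"fingers":1},{"x":0,"y":-80,"z":25,"spin":0,"fingers":1},{"x":0,"y":-78,"z":25,"spin":0,"fingers":1}])

```text
clock: 10.32
eef_pos: [0.5331, -0.1543, 0.0502]
tool_rot: [0.054, 0.999, 0.001, -0.002]
ft_force: [0.8, -0.5, -0.1]
grip_width: -0.0003
grasp_force: 0.0
```

Request:
jog_arm(motion=[{"x":0,"y":4,"z":0,"spin":0,"fingers":1},{"x":0,"y":8,"z":0,"spin":0,"fingers":1},{"x":0,"y":13,"z":0,"spin":0,"fingers":1},{"x":0,"y":18,"z":0,"spin":0,"fingers":1},{"x":0,"y":23,"z":0,"spin":0,"fingers":1},{"x":0,"y":28,"z":0,"spin":0,"fingers":1},{"x":0,"y":33,"z":0,"spin":0,"fingers":1},{"x":0,"y":38,"z":0,"spin":0,"fingers":1}])

```text
clock: 11.32
eef_pos: [0.5391, -0.1176, 0.0525]
tool_rot: [0.054, 0.999, -0.0, 0.0]
ft_force: [-0.2, -0.9, 2.2]
grip_width: 0.0003
grasp_force: 1.0
```

Request:
jog_arm(motion=[{"x":0,"y":4,"z":0,"spin":0,"fingers":1},{"x":0,"y":8,"z":0,"spin":0,"fingers":1},{"x":0,"y":12,"z":0,"spin":0,"fingers":1},{"x":0,"y":15,"z":0,"spin":0,"fingers":1},{"x":0,"y":18,"z":0,"spin":0,"fingers":1},{"x":0,"y":21,"z":0,"spin":0,"fingers":1},{"x":0,"y":24,"z":0,"spin":0,"fingers":1}])

```text
clock: 12.2
eef_pos: [0.5418, -0.0939, 0.0525]
tool_rot: [0.054, 0.999, -0.0, 0.0]
ft_force: [2.9, -0.9, 3.5]
grip_width: -0.0001
grasp_force: 1.7
```

```bash
python3 - <<'E'
from h import *
o=readout.get_obs();print(S(o["eef_pos"]),o["ft_force"])
E
```

```text
[-54.4  53.9] [ 2.89969466 -0.9225186   3.45609886]
```

Request:
jog_arm(motion=[{"x":0,"y":2,"z":0,"spin":0,"fingers":1},{"x":0,"y":3,"z":0,"spin":0,"fingers":1},{"x":0,"y":4,"z":0,"spin":0,"fingers":1}])

```text
clock: 12.58
eef_pos: [0.5422, -0.09, 0.0525]
tool_rot: [0.054, 0.999, -0.0, 0.0]
ft_force: [3.7, -1.5, 2.8]
grip_width: -0.0003
grasp_force: 2.0
```

Request:
jog_arm(motion=[{"x":0,"y":1,"z":0,"spin":0,"fingers":1}])

```text
clock: 12.7
eef_pos: [0.5423, -0.0891, 0.0525]
tool_rot: [0.054, 0.999, -0.0, 0.0]
ft_force: [2.8, -2.6, 3.3]
grip_width: -0.0
grasp_force: 2.1
```

Request:
jog_arm(motion=[{"x":0,"y":1,"z":0,"spin":0,"fingers":1}])

```text
clock: 12.82
eef_pos: [0.5423, -0.0884, 0.0525]
tool_rot: [0.054, 0.999, -0.0, 0.0]
ft_force: [3.5, -3.6, 3.5]
grip_width: 0.0003
grasp_force: 2.7
```

Request:
jog_arm(motion=[{"x":0,"y":1,"z":0,"spin":0,"fingers":1}])

```text
clock: 12.95
eef_pos: [0.5423, -0.0883, 0.0525]
tool_rot: [0.054, 0.999, -0.001, 0.0]
ft_force: [3.5, -6.5, 3.2]
grip_width: 0.0001
grasp_force: 3.6
```

Request:
jog_arm(motion=[{"x":0,"y":0.7,"z":0,"spin":0,"fingers":1}])

```text
clock: 13.08
eef_pos: [0.5423, -0.0883, 0.0525]
tool_rot: [0.055, 0.999, -0.002, 0.0]
ft_force: [2.3, -7.5, 3.1]
grip_width: 0.0003
grasp_force: 4.2
```

```bash
python3 - <<'E'
from h import *
o=readout.get_obs();print(S(o["eef_pos"]),o["ft_force"])
E
```

```text
[-54.4  59.6] [ 2.25446825 -7.54093571  3.1467497 ]
```

The cover hit its stop at 59.6 mm, against 59.7 predicted for fully shut. Backing off, then checking.

Request:
jog_arm(motion=[{"x":0,"y":-4,"z":0,"spin":0,"fingers":1},{"x":0,"y":-6,"z":0,"spin":0,"fingers":1},{"x":0,"y":-6,"z":-30,"spin":0,"fingers":1},{"x":0,"y":-6,"z":-80,"spin":0,"fingers":1},{"x":30,"y":20,"z":-120,"spin":0,"fingers":1},{"x":60,"y":60,"z":-140,"spin":0,"fingers":1},{"x":90,"y":100,"z":-140,"spin":0,"fingers":1},{"x":110,"y":140,"z":-140,"spin":0,"fingers":1}])

```text
clock: 14.08
eef_pos: [0.4443, 0.0655, 0.1911]
tool_rot: [0.054, 0.999, -0.0, -0.003]
ft_force: [0.3, 0.4, 0.2]
grip_width: 0.0005
grasp_force: 0.0
```

Request:
jog_arm(motion=[{"x":10,"y":40,"z":0,"spin":0,"fingers":1},{"x":20,"y":80,"z":0,"spin":0,"fingers":1},{"x":30,"y":120,"z":0,"spin":0,"fingers":1},{"x":30,"y":120,"z":0,"spin":0,"fingers":1}])

```text
clock: 14.58
eef_pos: [0.4284, 0.1886, 0.1906]
tool_rot: [0.052, 0.999, -0.001, -0.003]
ft_force: [-0.7, -0.6, 0.1]
grip_width: 0.0001
grasp_force: 0.0
```

```bash
python3 - <<'E'
from h import *
p=camera("top")["pixels"][:,:,::-1]; a=p[155:280,340:510]
cv2.imwrite("pics/c5.png",cv2.resize(a,None,fx=4.7,fy=4.7,interpolation=2))
o=cv2.imread("pics/top0.png"); d=cv2.absdiff(o,p).max(2)
for n,(x,y) in dict(tile=(149,267),tape=(206,257),fish=(256,290),brush=(492,267)).items(): print(n,(d[y-22:y+22,x-26:x+26]>30).sum())
E
```

```text
tile 1134
tape 1831
fish 883
brush 0
```

View pics/c5.png

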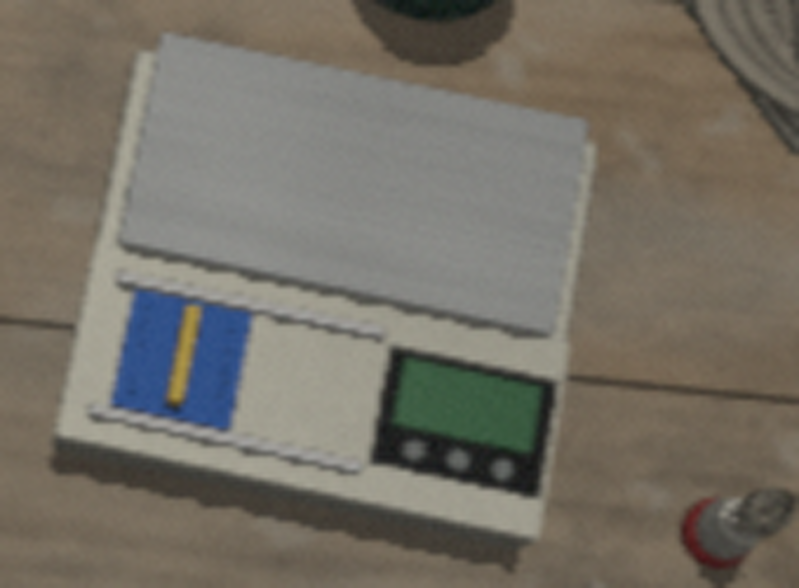

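```bash
python3 - <<'E'
from h import *
c=camera("top"); p=c["pixels"]; o=cv2.imread("pics/top0.png")[:,:,::-1]
for n,im in(("before",o),("now",p)):
    w=im[155:280,340:510].astype(float); w=cv2.resize(w,None,fx=8,fy=8,interpolation=2)
    m=((w[...,2]-w[...,0])>45)|((w[...,0]-w[...,2])>70)
    m[:, :]&=True; k,l,s,ce=cv2.connectedComponentsWithStats(cv2.morphologyEx(m.astype(np.uint8),3,np.ones((9,9))))
    i=1+np.argmax(s[1:,4]); r=cv2.minAreaRect(np.argwhere(l==i)[:,::-1].astype(np.float32)); b=cv2.boxPoints(r)
    for z in(.0435,.045,.047): 
        q=S(ray(c,(b+.5)/8-.5+[340,155],z)); print(n,z,q.tolist(),q.mean(0))
    ye=(w[...,0]-w[...,2]>60)&(w[...,0]>130); ye[:, 600:]=0;ye[:350]=0;ye[800:]=0
    pt=np.argwhere(ye)[:,::-1]; print("ridge",S(ray(c,[(np.median(pt,0)+.5)/8-.5+[340,155]],.0575)),len(pt))
E
```

```text
before 0.0435 [[-84.9, 92.7], [-23.6, 91.8], [-24.1, 31.0], [-85.2, 32.6]] [-54.45   62.025]
before 0.045 [[-85.2, 92.8], [-24.0, 91.9], [-24.5, 31.1], [-85.6, 32.7]] [-54.825  62.125]
before 0.047 [[-85.7, 92.8], [-24.6, 92.0], [-25.1, 31.4], [-86.0, 32.9]] [-55.35   62.275]
ridge [[-55.9  62. ]] 3262
now 0.0435 [[-84.8, 97.2], [-23.9, 96.7], [-24.0, 37.8], [-84.8, 39.0]] [-54.375  67.675]
now 0.045 [[-85.2, 97.3], [-24.3, 96.8], [-24.4, 37.9], [-85.2, 39.1]] [-54.775  67.775]
now 0.047 [[-85.7, 97.3], [-24.9, 96.9], [-25.0, 38.1], [-85.6, 39.3]] [-55.3  67.9]
ridge [[-55.1  68.3]] 3062
```

By image the cover sits at about 68 mm, which could be 2 mm short of shut or just measurement error. I'll go back and push once more, slightly higher to avoid dragging on the plate.

Request:
jog_arm(motion=[{"x":-20,"y":-60,"z":0,"spin":0,"fingers":1},{"x":-40,"y":-115,"z":0,"spin":0,"fingers":1},{"x":-80,"y":-165,"z":0,"spin":0,"fingers":1},{"x":-110,"y":-215,"z":0,"spin":0,"fingers":1},{"x":-140,"y":-266,"z":20,"spin":0,"fingers":1},{"x":-140,"y":-266,"z":60,"spin":0,"fingers":1},{"x":-140,"y":-266,"z":90,"spin":0,"fingers":1},{"x":-140,"y":-266,"z":110,"spin":0,"fingers":1}])

```text
clock: 15.68
eef_pos: [0.5387, -0.0939, 0.0797]
tool_rot: [0.056, 0.998, 0.0, -0.003]
ft_force: [1.1, -0.1, 0.4]
grip_width: 0.0001
grasp_force: 0.0
```

Request:
jog_arm(motion=[{"x":0,"y":-3,"z":14,"spin":0,"fingers":1},{"x":0,"y":-3,"z":28,"spin":0,"fingers":1},{"x":0,"y":-3,"z":28,"spin":0,"fingers":1}])

```text
clock: 16.05
eef_pos: [0.5408, -0.0956, 0.0538]
tool_rot: [0.054, 0.999, 0.0, -0.0]
ft_force: [-0.9, -0.1, -0.6]
grip_width: -0.0001
grasp_force: 0.0
```

Request:
jog_arm(motion=[{"x":0,"y":3,"z":0,"spin":0,"fingers":1},{"x":0,"y":5,"z":0,"spin":0,"fingers":1},{"x":0,"y":6,"z":0,"spin":0,"fingers":1},{"x":0,"y":7,"z":0,"spin":0,"fingers":1}])

```text
clock: 16.55
eef_pos: [0.5423, -0.0884, 0.0548]
tool_rot: [0.054, 0.999, -0.0, 0.0]
ft_force: [-0.4, -2.7, 2.3]
grip_width: 0.0001
grasp_force: 1.4
```

Request:
jog_arm(motion=[{"x":0,"y":1,"z":0,"spin":0,"fingers":1},{"x":0,"y":1,"z":0,"spin":0,"fingers":1}])

```text
clock: 16.8
eef_pos: [0.5424, -0.0883, 0.0547]
tool_rot: [0.054, 0.999, -0.001, 0.0]
ft_force: [-0.7, -5.5, 3.4]
grip_width: 0.0004
grasp_force: 2.6
```

Request:
jog_arm(motion=[{"x":0,"y":0.7,"z":0,"spin":0,"fingers":1},{"x":0,"y":0.7,"z":0,"spin":0,"fingers":1}])

```text
clock: 17.05
eef_pos: [0.5423, -0.0882, 0.0547]
tool_rot: [0.055, 0.999, -0.002, 0.0]
ft_force: [-0.7, -7.2, 3.8]
grip_width: 0.0002
grasp_force: 3.4
```

It stopped at the same rigid point, so the cover is fully shut and the 2 mm was image error. Retreating, then a last look.

Request:
jog_arm(motion=[{"x":0,"y":-4,"z":0,"spin":0,"fingers":1},{"x":0,"y":-6,"z":0,"spin":0,"fingers":1},{"x":0,"y":-6,"z":-30,"spin":0,"fingers":1},{"x":0,"y":-6,"z":-80,"spin":0,"fingers":1},{"x":30,"y":0,"z":-130,"spin":0,"fingers":1},{"x":80,"y":10,"z":-160,"spin":0,"fingers":1},{"x":130,"y":20,"z":-160,"spin":0,"fingers":1},{"x":170,"y":30,"z":-160,"spin":0,"fingers":1}])

```text
clock: 18.05
eef_pos: [0.3746, -0.0375, 0.2145]
tool_rot: [0.054, 0.999, 0.001, 0.0]
ft_force: [0.1, 0.3, -0.6]
grip_width: -0.0001
grasp_force: 0.0
```

Request:
jog_arm(motion=[{"x":20,"y":0,"z":0,"spin":0,"fingers":1},{"x":30,"y":0,"z":0,"spin":0,"fingers":1},{"x":30,"y":0,"z":0,"spin":0,"fingers":1}])

```text
clock: 18.42
eef_pos: [0.3466, -0.035, 0.2144]
tool_rot: [0.054, 0.999, 0.0, 0.0]
ft_force: [0.4, -0.1, -0.3]
grip_width: 0.0003
grasp_force: 0.0
```

```bash
python3 - <<'E'
from h import *
p=camera("top")["pixels"][:,:,::-1]
cv2.imwrite("pics/c6.png",p)
o=cv2.imread("pics/top0.png"); d=cv2.absdiff(o,p).max(2)
for n,(x,y) in dict(tile=(149,267),tape=(206,257),fish=(256,290),brush=(492,267),scale=(440,210)).items(): print(n,(d[y-22:y+22,x-26:x+26]>30).sum())
E
```

```text
tile 0
tape 0
fish 0
brush 0
scale 0
```

View pics/c6.png

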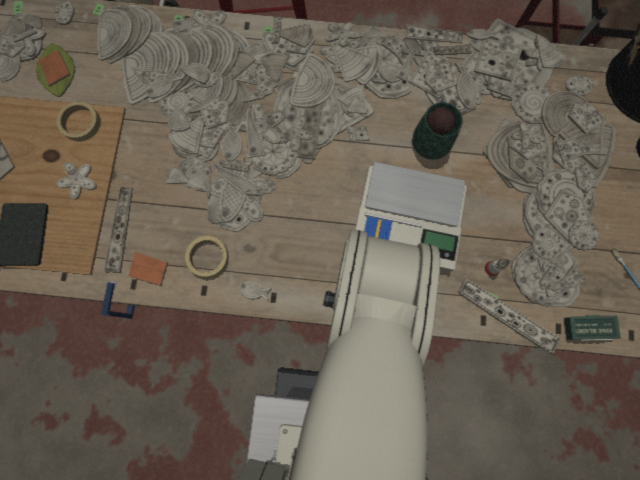

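The tile (149,267), tape (206,257), fish (256,290), brush (492,267) and scale are all unmoved. The cover is shut at about (378,227), and the arm is clear.

```bash
python3 -c "
from workcell import bot
print(bot.job_done())"
```

```text
the job is handed in; nothing more can be done
None
```

The job is handed in at about 18.5 s: I pushed the cover to its open stop, held the key fully down for about half a second and released it, then pushed the cover to its shut stop (an image put it about 2 mm short, but a second push met the same hard stop), with no visible movement of the scale or the things around it.

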